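Put the nested lids on the tea caddy, then lift the outer lid alone

ROBOT

A 6-joint arm with a two-finger parallel gripper is mounted at the origin on the work surface. World frame = base frame: x ahead of the robot, y to its left, z up, the work surface at z = 0. Lengths are in m, angles in rad, forces in N, time in s.
With the tool pointing down it reaches from about 0.35 to 0.875 m from the base axis. Payload 15.5 kg.
Tool frame: the origin (TCP) lies midway between the tips of the shut fingers; the grasp point (between the pads) lies 19 mm behind it; z points along the fingers, y is the line along which they close (so a half turn about z gives the same grasp; the last joint's range is limited). The gripper opens to 85 mm and grips with 20 to 120 N. Pads are 22 mm wide; open, the fingers measure 114 mm over their backs; the gripper's body (76 mm by 85 mm) begins 54 mm behind the grasp point. The pads swing forward as they close: fully open they stand 13 mm farther back than shut.
Start: joints at [-1.224, 0.494, 1.345, -0, 1.302, -0.096], TCP at [0.267, -0.565, 0.231] pointing down, gripper open.
Joint ranges: [-2.91, 2.91], [-0.82, 2.16], [0.22, 2.67], [-1.22, 4.37], [0.12, 2.79], [-3.08, 3.08]. Speed limits (rad/s): [1.89, 1.89, 2.57, 3.01, 3.01, 3.01].

INTERFACE

Orientations are given as a unit quaternion [x, y, z, w].
In Python, from workcell import robot gives the robot as it stands. The module is installed in compiled form; this text tells all that it offers.
- The arm moves only by the shell command python3 -m inch 'ROWS' [OPENING] [FORCE]. ROWS is JSON, a list of rows, each a list of 6 numbers: the shift along the tool's x, y, z in m, then the turn, a rotation vector about the tool's x, y, z in degrees. A call has 1 to 20 rows; each row is the pose to reach, as a shift and turn from the pose commanded when the call began, along the tool's axes at that moment; what a row does not reach only later rows make up. A row lasts 1/12 s, in which the tool goes at most 41.7 mm and 7.16 degrees, less where a joint would pass 70% of its speed; a pose out of reach is approached as far as the arm can. A call with a gripper value outside its range is refused whole. OPENING is the opening, from 0 (shut) to 1 (fully open), set as the call begins (- or left out, the last holds). The fingers move at their own pace and stop on an object; FORCE is the grip in N (left out, the last holds). Time passes only in rows, so rows that repeat a pose let the fingers close. It gives the time, the measured TCP pose, the force, the opening and the grip force at its end, in the units of the state.
- robot.read_state(): the state, without advancing time (a new reading comes with each control period).
- robot.snapshot(name): name is "side" or "top"; returns the picture (400x640x3 uint8, red, green, blue); there is no depth.
- robot.camera_params(name): a dict with "camera_matrix" (3x3 intrinsics, pixels), "T" (4x4, takes a point from camera to world coordinates). Camera axes: x right, y down, z forward; pixel columns grow to the right and rows downward; lengths in m; the calibration is good to about 2 mm. A picture is of the moment at which its call begins. camera_params takes no time and is no camera call.
- robot.finish_job(): hands the job in; it is judged then, once.
The state is a dict: "time": time; "joints": joint angles; "qvel": joint speeds; "joint_efforts": joint torques, N m; "position": TCP position; "tool_rot": TCP orientation; "force": force on the tool from outside, world axes, zero at the start; "moment": the same for the moment, N m; "width": finger opening in m; "grip_force": force on a finger pad.
Only numpy, scipy, OpenCV 4.12 (cv2) and the standard library are available. Lean on these libraries where they do the work, as an engineer would, in place of code of your own. Each camera call takes 0.05 s, during which the arm holds its last target. There are 200 camera calls.

TASK

On the hotel-room desk, take the tea caddy's nested pair of lids off the cork coaster by the wooden knob, keeping them together, and lower (do not drop) the pair onto the open caddy until the inner lid sits fully home, then let go of the knob. Then, for checking the seal, take the outer lid by its collar and lift it alone straight up over the caddy, leaving the inner lid seated and undisturbed, and finish while still holding the outer lid there, level, its whole rim higher than the top of the knob. Leave the mug, the sugar jar and the remote control alone.

Things in the scene. Friction and masses are not known exactly. Their poses are not given: they have to be found in the camera images.
- caddy: The tea caddy: upright round open steel tin that stands fast on the desk (it cannot be moved), 103 mm outer diameter, 98 mm mouth diameter (2.5 mm wall), 110 mm high, empty above 46 mm. Origin: centre of its underside, on the desk; z up. With the inner lid fully home, the inner lid's origin is 98 mm above this origin.
- caddy_rim (a point): Centre of the caddy's mouth at rim height, 110 mm above the desk.
- coaster: Flat round cork coaster, 136 mm diameter, 6 mm thick, stuck to the desk. The nested lids start on it, near its centre. Origin: centre of its underside.
- inner_lid: Inner lid, about 160 g. Origin: centre of its underside; z up. Steel plug 91 mm dia, 12 mm high (lowest 5 mm tapered to 83 mm); flange 108 mm dia from 12 to 16 mm, which rests on the caddy's rim; wooden stem 29 mm dia to 46 mm, then the knob, 28 mm dia to 74 mm, tapering to 20 mm at its top at 80 mm. Nested, only the knob shows: 34 mm of it above the collar. Gripped there, it carries both lids.
- knob_top (a point): Centre of the top of the wooden knob, 80 mm above the inner lid's origin.
- outer_lid: Loose outer lid, about 140 g, steel, rests on the inner lid's flange. Origin: centre of its lower rim, 4 mm above the inner lid's origin when nested; z up. Skirt 125 mm outer, 120 mm inner dia; deck from 12 to 15 mm; in its middle the collar, an upright tube 44 mm outer, 36 mm inner dia, top at 42 mm. The knob stands up through it to 76 mm, between the fingers that grip the collar's outside.
- collar_top (a point): Centre of the top of the outer lid's collar, 42 mm above the outer lid's origin.
- mug: Bystander: loose white mug, 80 mm diameter, 90 mm high, handle at its own +y. Origin: centre of its underside.
- sugar_jar: Bystander: loose amber glass jar with a steel cap, 70 mm diameter, 100 mm high. Origin: centre of its underside.
- remote: Bystander: loose black remote control, 160 x 45 x 20 mm, long along its own x. Origin: centre of its underside.
Not all that is in view belongs to the job. Leave any blue or pink look-alike of the inner_lid alone.

How it is judged:
On the way, in this order (a step that is already met when the one before it is completed fails the run):
1. the nested pair is lifted together, above the height of the caddy's rim, in the gripper (height (world z) of inner_lid above 0.111 m and contact force between the fingers and inner_lid above 0.5 N and z of outer_lid in the frame of inner_lid below 0.008 m and horizontal distance between outer_lid and inner_lid below 0.008 m), for 0.1 s.
2. the pair sits on the caddy: inner lid fully home, outer lid still nested on it, fingers off the knob (z of inner_lid in the frame of caddy below 0.1005 m and horizontal distance between inner_lid and caddy below 0.006 m and angle between inner_lid's own z axis and vertical below 0.06 rad and z of outer_lid in the frame of inner_lid below 0.008 m and horizontal distance between outer_lid and inner_lid below 0.008 m and contact force between the fingers and inner_lid below 0.05 N), for 0.2 s.
At the end, for the whole second after the job is handed in: Inner lid seated in the caddy (at most 2.5 mm high, 6 mm off axis, 0.06 rad tilt), untouched; outer lid held still by the fingers only (over 1 N), touching neither lid nor caddy, rim at least 175 mm above the desk (knob top: 178), within 50 mm of the axis, tilt under 0.25 rad (z of inner_lid in the frame of caddy below 0.1005 m and horizontal distance between inner_lid and caddy below 0.006 m and angle between inner_lid's own z axis and vertical below 0.06 rad and height (world z) of outer_lid above 0.175 m and horizontal distance between outer_lid and caddy below 0.05 m and angle between outer_lid's own z axis and vertical below 0.25 rad and contact force between the fingers and outer_lid above 1 N and contact force between each of outer_lid, the arm, the fingers and inner_lid below 0.05 N and contact force between outer_lid and caddy below 0.05 N and linear speed of outer_lid below 0.03 m/s); the arm keeps its last pose, push and grip.
It fails at once if the outer lid is parted from the inner lid (over 10 mm) while the inner lid is out of its seat (over 6 mm) ((z of outer_lid in the frame of inner_lid above 0.014 m or horizontal distance between outer_lid and inner_lid above 0.014 m) and (z of inner_lid in the frame of caddy above 0.104 m or z of inner_lid in the frame of caddy below 0.09 m or horizontal distance between inner_lid and caddy above 0.008 m or angle between inner_lid's own z axis and vertical above 0.1 rad)).
It fails at once if the lids are dropped: the inner lid is out of the fingers while more than 8 mm above its seat (height (world z) of inner_lid above 0.106 m and contact force between the fingers and inner_lid below 0.01 N).
It fails at once if the mug, the sugar jar or the remote control is moved by more than 20 mm (distance of any of mug, sugar_jar, remote from where it was at the start of the episode above 0.02 m).
It also fails if it takes over 51 s, if anything falls off the work surface, if the arm or the gripper's body presses on something with over 40 N, if the wrist force passes 120 N, or if a joint passes its speed limit or range.

## Working session

There is one attempt and no reset: what is moved stays moved. The work goes in short steps, Python scripts to look and compute and a shell command to move; the robot and the scene stay as the last step left them, time stands still between calls to the robot, and variables do not carry over. Pictures are saved under pics/ and viewed, at most 10 in all, crops included, and the job is handed in when it is done.

```bash
mkdir -p pics
python3 - <<'E'
from workcell import robot
import cv2, numpy as np
np.set_printoptions(precision=4,suppress=True)
for n in("side","top"):
    cv2.imwrite(f"pics/{n}0.png",robot.snapshot(n)[:,:,::-1])
    p=robot.camera_params(n);print(n,p["camera_matrix"],p["T"])
print(robot.read_state())
E
```

```text
side [[449.9492   0.     323.5859]
 [  0.     449.9492 194.4773]
 [  0.       0.       1.    ]] [[-0.9764 -0.146   0.159   0.3442]
 [-0.2158  0.6672 -0.7129  0.8635]
 [-0.002  -0.7305 -0.683   0.9339]
 [ 0.      0.      0.      1.    ]]
top [[394.8012   0.     322.1255]
 [  0.     394.8012 203.4579]
 [  0.       0.       1.    ]] [[ 0.0184 -0.9801  0.1977  0.2722]
 [-0.9998 -0.0166  0.011  -0.0344]
 [-0.0075 -0.1979 -0.9802  1.4442]
 [ 0.      0.      0.      1.    ]]
{'time': 0.1, 'joints': array([-1.2245,  0.4941,  1.346 ,  0.    ,  1.3025, -0.0955]), 'qvel': array([-0.0009, -0.0022, -0.0011,  0.0002,  0.0001, -0.0007]), 'joint_efforts': array([ -0.0003, -88.3591, -38.4563,  -0.0001,   0.0052,   0.    ]), 'position': array([ 0.2671, -0.5647,  0.2308]), 'tool_rot': array([ 0.9757,  0.2191, -0.0001, -0.0005]), 'force': array([-0.4786,  0.6863,  0.0669]), 'moment': array([0.0031, 0.0137, 0.0174]), 'grip_force': 0.0, 'width': 0.0855323069890922}
```

View pics/top0.png

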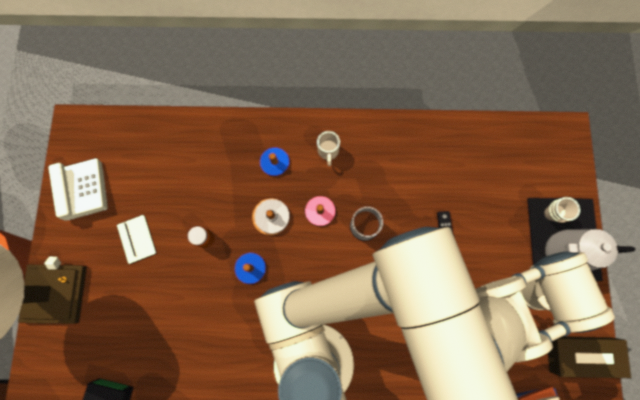

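View pics/side0.png

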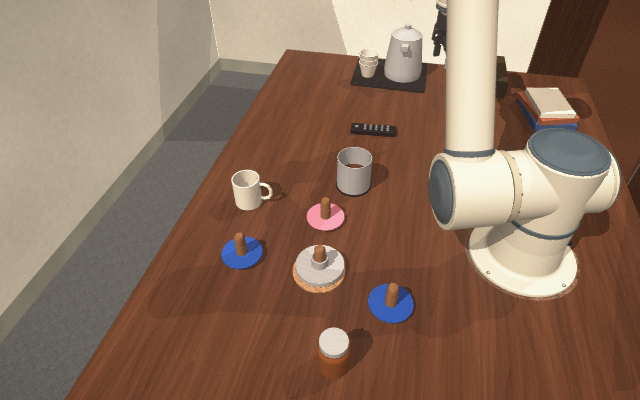

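The top view shows the nested pair (knob at about 271,214), the caddy mouth (367,223) and a pink decoy between them (320,210). In the side view the knob is near (319,248) and the caddy mouth near (354,158). I'll enlarge both to measure.

Run:
```python
import cv2, numpy as np
t=cv2.imread("pics/top0.png")[180:260,240:400]; s=cv2.imread("pics/side0.png")[140:300,280:390]
t=cv2.resize(t,None,fx=5,fy=5,interpolation=cv2.INTER_CUBIC)
s=cv2.resize(s,None,fx=5,fy=5,interpolation=cv2.INTER_CUBIC)
cv2.imwrite("pics/t1.png",t);
cv2.imwrite("pics/s1.png",cv2.resize(s,None,fx=.75,fy=.75))
```

```text
(no output)
```

View pics/t1.png

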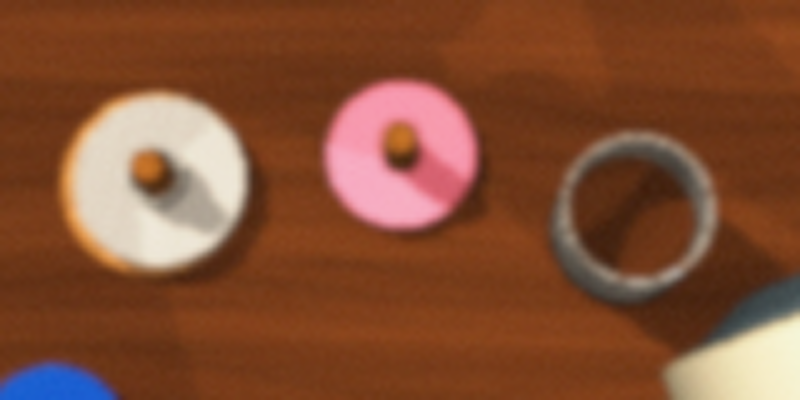

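View pics/s1.png

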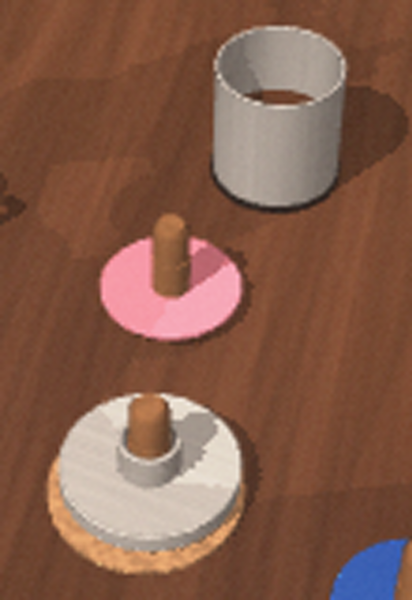

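```bash
cat > h.py <<'E'
import numpy as np
from scipy.optimize import least_squares
from workcell import robot
P={n:robot.camera_params(n) for n in("side","top")}
def proj(n,X):
    p=P[n];X=np.atleast_2d(X);c=(X-p["T"][:3,3])@p["T"][:3,:3];u=c@p["camera_matrix"].T
    return u[:,:2]/u[:,2:]
a=np.linspace(0,2*np.pi,181)
def ext(n,x,y,z,d):
    u=proj(n,np.c_[x+d/2*np.cos(a),y+d/2*np.sin(a),np.full(a.shape,z)])
    return np.r_[u.min(0),u.max(0)]  # l,t,r,b
E
python3 - <<'E'
from h import *
np.set_printoptions(precision=4,suppress=True)
T=lambda l,t,r,b:(np.array([l,t,r,b])+.5)/5-.5+np.array([240,180]*2)
S=lambda l,t,r,b:(np.array([l,t,r,b])+.5)/3.75-.5+np.array([280,140]*2)
for nm,z,d,mt,ms,x0 in(("caddy",.110,.103,T(556,130,717,293),S(213,26,347,106),(.45,-.15)),
  ("lid",.025,.125,T(72,92,249,271),S(59,393,243,np.nan),(.45,.1))):
    def f(p):
        r=np.r_[ext("top",*p,z,d)-mt,ext("side",*p,z,d)-ms];return r[~np.isnan(r)]
    s=least_squares(f,x0);print(nm,s.x,s.fun)
def g(p): return np.r_[proj("side",[*p,.086])[0]-[280-.4+149.5/3.75,140-.4+402/3.75],proj("top",[*p,.084])[0]-[240-.4+151.5/5,180-.4+169/5]]
s=least_squares(g,(.45,.1));print("knob",s.x,s.fun)
E
```

```text
caddy [ 0.4816 -0.1735] [ 1.0201  0.9647 -0.9738 -1.7894  0.6971 -0.1107  0.0318  0.355 ]
lid [0.5098 0.1654] [ 0.3745  0.9527 -0.7847 -1.0529  0.0245 -0.3618  0.1219]
knob [0.51   0.1638] [ 0.4002 -0.0699 -0.1924 -0.5575]
```

The fits put the lid axis at (0.510, 0.165) and the caddy axis at (0.4815, -0.1735). Next move: above the lids, squaring the tool with the world axes.

```bash
python3 -m inch '[[0.531,-0.555,0.04,0,0,25.3],[0.531,-0.555,0.04,0,0,25.3],[0.531,-0.555,0.04,0,0,25.3],[0.531,-0.555,0.04,0,0,25.3],[0.531,-0.555,0.04,0,0,25.3],[0.531,-0.555,0.04,0,0,25.3],[0.531,-0.555,0.04,0,0,25.3],[0.531,-0.555,0.04,0,0,25.3],[0.531,-0.555,0.04,0,0,25.3],[0.531,-0.555,0.04,0,0,25.3],[0.531,-0.555,0.04,0,0,25.3],[0.531,-0.555,0.04,0,0,25.3],[0.531,-0.555,0.04,0,0,25.3],[0.531,-0.555,0.04,0,0,25.3],[0.531,-0.555,0.04,0,0,25.3],[0.531,-0.555,0.04,0,0,25.3],[0.531,-0.555,0.04,0,0,25.3],[0.531,-0.555,0.04,0,0,25.3],[0.531,-0.555,0.04,0,0,25.3],[0.531,-0.555,0.04,0,0,25.3]]' 1 40
```

```text
time: 1.77
position: [0.5108, 0.1676, 0.1907]
tool_rot: [1.0, 0.002, 0.0, -0.0]
force: [-0.9, -0.7, -0.8]
width: 0.0854
grip_force: 0.0
```

```bash
python3 -m inch '[[0,0.001,0.04,0,0,0],[0,0.001,0.08,0,0,0],[0,0.001,0.08,0,0,0],[0,0.001,0.08,0,0,0]]'
python3 - <<'E'
from h import *; import cv2
print(robot.read_state()["position"])
cv2.imwrite("pics/s2.png",cv2.resize(robot.snapshot("side")[150:300,230:410,::-1],None,fx=4,fy=4,interpolation=cv2.INTER_CUBIC))
E
```

```text
time: 2.1
position: [0.5086, 0.1621, 0.1105]
tool_rot: [1.0, -0.0, -0.002, 0.0]
force: [-0.1, -0.5, 0.2]
width: 0.0851
grip_force: 0.0
[0.50857615 0.16209605 0.1104804 ]
```

View pics/s2.png

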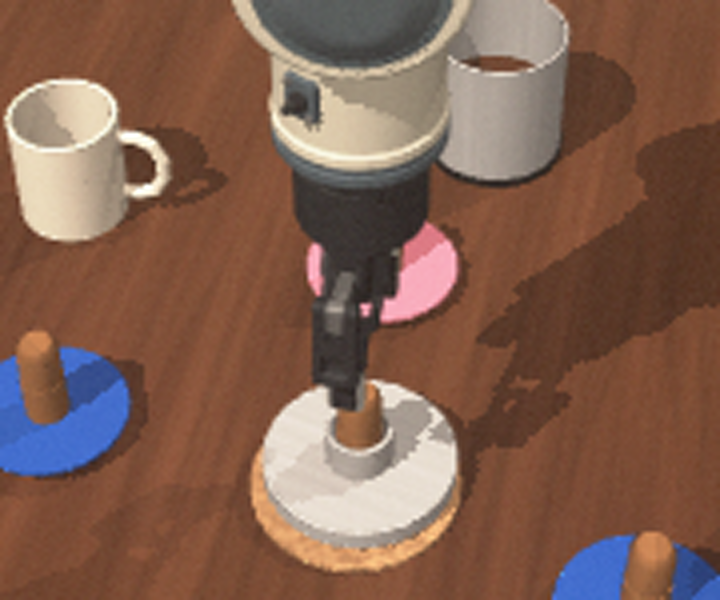

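The fingers straddle the knob (crop 359,400) and the near finger is offset as perspective predicts, so the alignment is good. Lowering and closing.

```bash
python3 -m inch '[[0,-0.0015,0.02,0,0,0],[0,-0.0015,0.04,0,0,0],[0,-0.0015,0.0555,0,0,0],[0,-0.0015,0.0555,0,0,0],[0,-0.0015,0.0555,0,0,0],[0,-0.0015,0.0555,0,0,0]]' && python3 -m inch '[[0,0,0,0,0,0],[0,0,0,0,0,0],[0,0,0,0,0,0],[0,0,0,0,0,0],[0,0,0,0,0,0],[0,0,0,0,0,0],[0,0,0,0,0,0],[0,0,0,0,0,0],[0,0,0,0,0,0],[0,0,0,0,0,0],[0,0,0,0,0,0],[0,0,0,0,0,0]]' 0 40
```

```text
time: 2.65
position: [0.5112, 0.1644, 0.0578]
tool_rot: [1.0, -0.0, 0.001, -0.0]
force: [0.5, 0.6, 0.2]
width: 0.0856
grip_force: 0.0
time: 3.65
position: [0.5101, 0.1644, 0.056]
tool_rot: [1.0, 0.0, 0.0, -0.0]
force: [-1.3, 1.2, 6.7]
width: 0.0264
grip_force: 40.0
```

```bash
python3 -m inch '[[0,0,-0.005,0,0,0],[0,0,-0.01,0,0,0],[0,0,-0.015,0,0,0],[0,0,-0.02,0,0,0],[0,0,-0.02,0,0,0],[0,0,-0.02,0,0,0],[0,0,-0.02,0,0,0]]' 0 50;  python3 - <<'E'
from h import *; import cv2
print(robot.read_state()["position"])
cv2.imwrite("pics/s3.png",cv2.resize(robot.snapshot("side")[200:300,260:380,::-1],None,fx=5,fy=5,interpolation=cv2.INTER_CUBIC))
E
```

```text
time: 4.23
position: [0.5099, 0.1642, 0.0757]
tool_rot: [1.0, 0.0, -0.0, 0.0]
force: [-0.2, -0.1, -3.1]
width: 0.0264
grip_force: 49.6
[0.50987851 0.16424475 0.07573665]
```

View pics/s3.png

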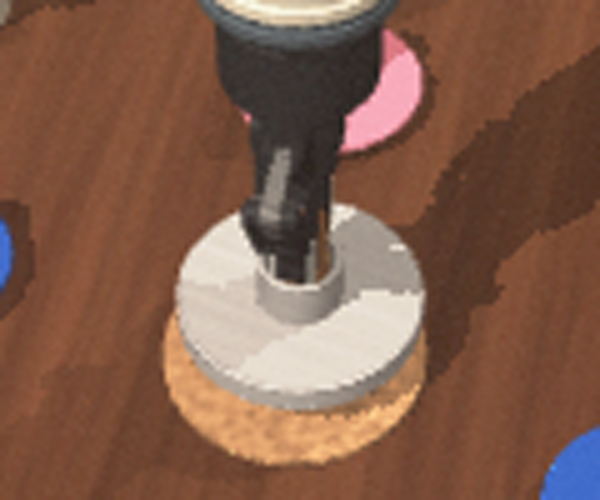

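The pair came up together and level, with a 3.1 N load. Lifting to clear the rim, then carrying across.

```bash
python3 -m inch '[[0,0,-0.01,0,0,0],[0,0,-0.025,0,0,0],[0,0,-0.04,0,0,0],[0,0,-0.055,0,0,0],[0,0,-0.07,0,0,0],[0,0,-0.085,0,0,0],[0,0,-0.1,0,0,0],[0,0,-0.107,0,0,0],[0,0,-0.11,0,0,0],[0,0,-0.11,0,0,0],[0,0,-0.11,0,0,0]]' && python3 -m inch '[[-0.001,0.008,0,0,0,0],[-0.002,0.023,0,0,0,0],[-0.004,0.043,0,0,0,0],[-0.006,0.065,0,0,0,0],[-0.008,0.09,0,0,0,0],[-0.010,0.115,0,0,0,0],[-0.012,0.14,0,0,0,0],[-0.014,0.165,0,0,0,0],[-0.016,0.19,0,0,0,0],[-0.018,0.215,0,0,0,0],[-0.020,0.24,0,0,0,0],[-0.022,0.265,0,0,0,0],[-0.024,0.288,0,0,0,0],[-0.026,0.308,0,0,0,0],[-0.027,0.323,0,0,0,0],[-0.028,0.333,0,0,0,0],[-0.0284,0.338,0,0,0,0],[-0.0284,0.338,0,0,0,0],[-0.0284,0.338,0,0,0,0],[-0.0284,0.338,0,0,0,0]]'
python3 - <<'E'
from h import *; import cv2
print(robot.read_state()["position"])
im=lambda n,a,b,c,d:cv2.resize(robot.snapshot(n)[a:b,c:d,::-1],(400,400*(b-a)//(d-c)),interpolation=cv2.INTER_CUBIC)
A=im("side",90,210,300,400);B=im("top",170,290,310,410)
cv2.imwrite("pics/s4.png",np.hstack([A,B]))
E
```

```text
time: 5.2
position: [0.5096, 0.1642, 0.1853]
tool_rot: [1.0, 0.0, -0.0, 0.0]
force: [1.4, -0.2, -3.5]
width: 0.0262
grip_force: 49.7
time: 6.87
position: [0.4815, -0.1729, 0.1856]
tool_rot: [1.0, 0.0, -0.0, -0.0]
force: [-0.2, 0.3, -3.3]
width: 0.0265
grip_force: 49.7
[ 0.48151222 -0.17291601  0.18562887]
```

View pics/s4.png

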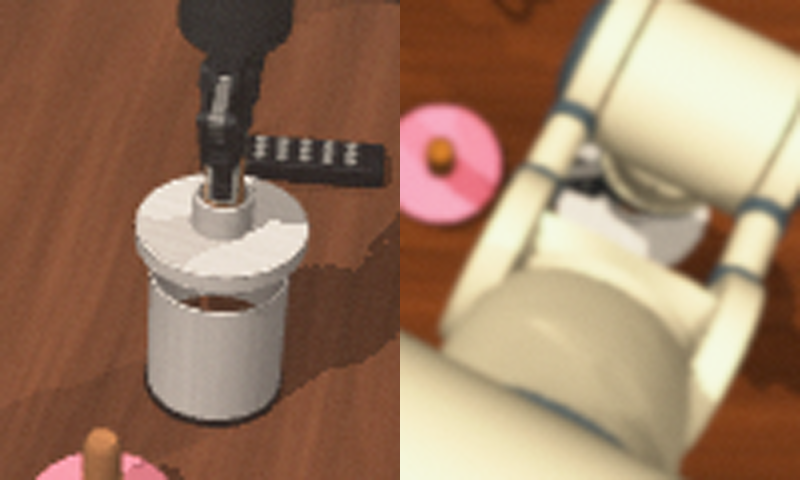

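Run:
```python
from h import *
for e in (ext("side",.4815,-.1729,.1546,.125),ext("side",.4815,-.1735,.11,.103),ext("side",.4815,-.1735,.0,.103)):
    print(((e-np.array([300,90,300,90])+.5)*4-.5).round(1))
```

```text
[135.8 170.7 310.2 275.6]
[150.1 227.3 290.4 314.5]
[147.5 338.  280.2 426.5]
```

The predicted outlines match the picture to within about 2 px (under 1 mm), so the pair is over the axis. Lowering gently, watching the force.

```bash
python3 -m inch '[[0,0,0.008,0,0,0],[0,0,0.016,0,0,0],[0,0,0.022,0,0,0],[0,0,0.025,0,0,0],[0,0,0.028,0,0,0],[0,0,0.03,0,0,0],[0,0,0.03,0,0,0],[0,0,0.03,0,0,0],[0,0,0.03,0,0,0]]'
```

```text
time: 7.72
position: [0.4817, -0.1738, 0.156]
tool_rot: [1.0, 0.0, 0.0, 0.0]
force: [0.1, 0.1, -2.8]
width: 0.0265
grip_force: 49.7
```

```bash
python3 -m inch '[[0,0,0.001,0,0,0],[0,0,0.002,0,0,0],[0,0,0.003,0,0,0],[0,0,0.004,0,0,0],[0,0,0.005,0,0,0],[0,0,0.006,0,0,0],[0,0,0.0065,0,0,0],[0,0,0.0065,0,0,0],[0,0,0.0065,0,0,0]]'
```

```text
time: 8.47
position: [0.4816, -0.1738, 0.1492]
tool_rot: [1.0, 0.0, -0.0, -0.0]
force: [-0.1, -1.3, -3.3]
width: 0.0265
grip_force: 49.7
```

```bash
python3 -m inch '[[0,0,0.0005,0,0,0],[0,0,0.001,0,0,0],[0,0,0.0015,0,0,0],[0,0,0.002,0,0,0],[0,0,0.002,0,0,0],[0,0,0.002,0,0,0]]'
```

```text
time: 8.97
position: [0.4817, -0.1736, 0.148]
tool_rot: [1.0, 0.0, 0.0, 0.0]
force: [-4.1, 4.3, 14.8]
width: 0.0261
grip_force: 51.6
```

Contact came at TCP 0.148, the height expected for a fully seated lid. Releasing the knob.

```bash
python3 -m inch '[[0,0,-0.001,0,0,0],[0,0,-0.001,0,0,0],[0,0,-0.001,0,0,0],[0,0,-0.001,0,0,0],[0,0,-0.001,0,0,0],[0,0,-0.001,0,0,0],[0,0,-0.001,0,0,0],[0,0,-0.001,0,0,0],[0,0,-0.001,0,0,0],[0,0,-0.001,0,0,0],[0,0,-0.001,0,0,0],[0,0,-0.001,0,0,0]]' 1
python3 - <<'E'
from h import *; import cv2
print(robot.read_state()["position"])
A=robot.snapshot("side")[90:210,300:400,::-1]
cv2.imwrite("pics/s5.png",cv2.resize(A,None,fx=5,fy=5,interpolation=cv2.INTER_CUBIC))
f=lambda e:((e-np.array([300,90,300,90])+.5)*5-.5).round(1)
print(f(ext("side",.4815,-.1735,.117,.125)),f(ext("side",.4815,-.1735,.102,.125)),f(ext("side",.4815,-.1735,.144,.044)))
E
```

```text
time: 9.97
position: [0.4816, -0.1737, 0.1483]
tool_rot: [1.0, 0.0, 0.0, -0.0]
force: [0.6, -0.1, -0.3]
width: 0.0852
grip_force: 0.0
[ 0.48164025 -0.17374817  0.14827465]
[169.2 264.  382.9 396.2] [168.9 283.9 380.9 416.4] [239.9 268.1 316.1 314.3]
```

View pics/s5.png

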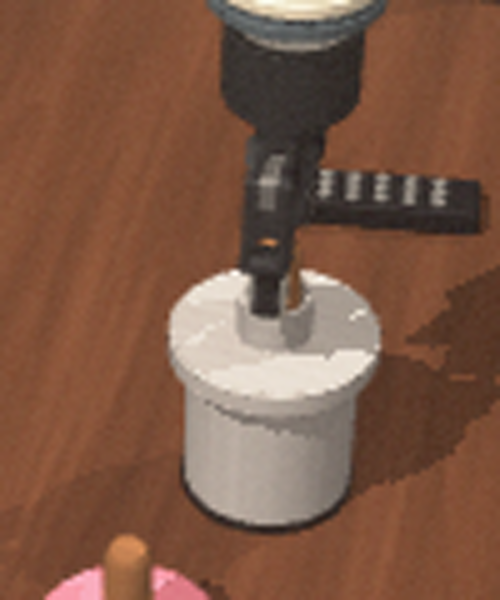

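The deck outline (168–381, top about 267, skirt bottom about 416) matches the seated prediction. Lowering over the collar and closing.

```bash
python3 -m inch '[[0,0,0.01,0,0,0],[0,0,0.02,0,0,0],[0,0,0.028,0,0,0],[0,0,0.028,0,0,0],[0,0,0.028,0,0,0],[0,0,0.028,0,0,0]]' 1 && python3 -m inch '[[0,0,0,0,0,0],[0,0,0,0,0,0],[0,0,0,0,0,0],[0,0,0,0,0,0],[0,0,0,0,0,0],[0,0,0,0,0,0],[0,0,0,0,0,0],[0,0,0,0,0,0],[0,0,0,0,0,0],[0,0,0,0,0,0],[0,0,0,0,0,0],[0,0,0,0,0,0]]' 0 40
```

```text
time: 10.52
position: [0.4816, -0.1738, 0.1201]
tool_rot: [1.0, 0.0, -0.0, -0.0]
force: [-0.1, -1.0, -0.2]
width: 0.0856
grip_force: 0.0
time: 11.52
position: [0.4818, -0.1738, 0.1208]
tool_rot: [1.0, 0.0, 0.0, 0.0]
force: [-1.4, 1.0, 10.1]
width: 0.0431
grip_force: 39.4
```

Collar gripped (width 43 mm). Lifting straight up, slowly at first.

```bash
python3 -m inch '[[0,0,-0.002,0,0,0],[0,0,-0.004,0,0,0],[0,0,-0.007,0,0,0],[0,0,-0.01,0,0,0],[0,0,-0.015,0,0,0],[0,0,-0.02,0,0,0],[0,0,-0.02,0,0,0],[0,0,-0.02,0,0,0],[0,0,-0.02,0,0,0]]'
```

```text
time: 12.27
position: [0.4816, -0.1737, 0.1403]
tool_rot: [1.0, 0.0, 0.0, 0.0]
force: [-0.2, 0.2, -1.5]
width: 0.0429
grip_force: 40.7
```

```bash
python3 -m inch '[[0,0,-0.005,0,0,0],[0,0,-0.012,0,0,0],[0,0,-0.02,0,0,0],[0,0,-0.03,0,0,0],[0,0,-0.04,0,0,0],[0,0,-0.05,0,0,0],[0,0,-0.06,0,0,0],[0,0,-0.067,0,0,0],[0,0,-0.07,0,0,0],[0,0,-0.072,0,0,0],[0,0,-0.072,0,0,0],[0,0,-0.072,0,0,0],[0,0,-0.072,0,0,0],[0,0,-0.072,0,0,0],[0,0,-0.072,0,0,0]]'
python3 - <<'E'
from h import *; import cv2
print(robot.read_state()["position"])
A=robot.snapshot("side")[70:200,290:410,::-1]
cv2.imwrite("pics/s6.png",cv2.resize(A,None,fx=4,fy=4,interpolation=cv2.INTER_CUBIC))
f=lambda e:((e-np.array([290,70,290,70])+.5)*4-.5).round(1)
print(f(ext("side",.4815,-.1735,.2085,.125)),f(ext("side",.4815,-.1735,.1935,.125)),f(ext("side",.4815,-.1735,.114,.108)))
E
```

```text
time: 13.52
position: [0.4815, -0.1737, 0.212]
tool_rot: [1.0, 0.0, -0.0, -0.0]
force: [-0.5, -0.6, -1.4]
width: 0.0428
grip_force: 40.8
[ 0.48151411 -0.17366895  0.21195293]
[177.  188.8 356.4 292.2] [176.7 206.2 354.7 310.1] [186.8 301.1 334.2 392.4]
```

View pics/s6.png

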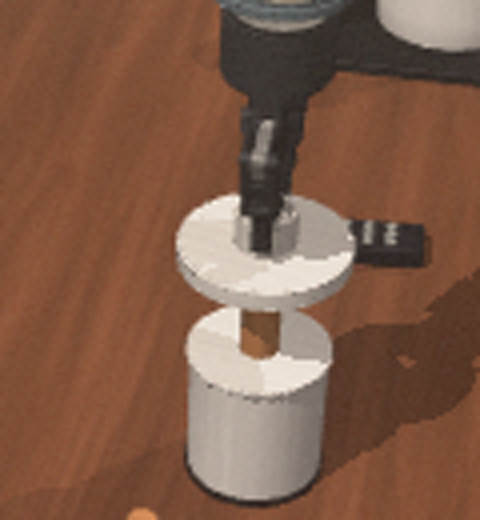

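The outer lid is level at the predicted height (177–356 wide, skirt bottom about 308). The inner lid's flange (186–333, bottom about 392) is seated on the caddy. Handing in.

```bash
python3 -c "
from workcell import robot
print(robot.finish_job())"
```

```text
the job is handed in; nothing more can be done
None
```

The job is handed in, with no verdict returned: the last picture shows the inner lid seated on the caddy and the outer lid held level above it, rim at about 193 mm (knob top 178 mm); the mug, sugar jar and remote were not touched.

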